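# Size a shaft collar on the stepped gauge and stow it

## Task

Take the collar that lies on the dark mat, slide it down the stepped gauge until it truly stops, and press it home there for a moment with a light push of about 5 to 10 N; the gauge is a precision piece, so never push on it with more than 20 N. Read the number of dark lines on the step that stopped it, the one directly below the collar, then lift it off and leave it lying flat in the tray with that number of studs. Leave the two spare collars, the jar and the cup where they are.

Things in the scene. Friction and masses are not known exactly. Their poses are not given: they have to be found in the camera images.
- collar_a: aluminium collar, a plain tube on end: outside diameter 50 mm, height 22 mm, 0.05 to 0.13 kg; origin at the centre of its underside, z along the bore. Three collars are alike outside, with bores of 22, 28 and 34 mm; seen from afar they are easily confused, so the gauge decides. Any one of them lies on the dark mat at the start, the other two are spares on the white paper pad
- collar_b: aluminium collar, a plain tube on end: outside diameter 50 mm, height 22 mm, 0.05 to 0.13 kg; origin at the centre of its underside, z along the bore. Three collars are alike outside, with bores of 22, 28 and 34 mm; seen from afar they are easily confused, so the gauge decides. Any one of them lies on the dark mat at the start, the other two are spares on the white paper pad
- collar_c: aluminium collar, a plain tube on end: outside diameter 50 mm, height 22 mm, 0.05 to 0.13 kg; origin at the centre of its underside, z along the bore. Three collars are alike outside, with bores of 22, 28 and 34 mm; seen from afar they are easily confused, so the gauge decides. Any one of them lies on the dark mat at the start, the other two are spares on the white paper pad
- gauge: fixed upright steel step gauge, widening downwards; origin under the centre of its round foot (90 mm across, 10 mm thick), z up its axis. Diameters with the mandrel screwed right in: tip 6 mm at z 68, cone to 19 at z 57, straight to z 51; one-line step 25 from z 48 to 38; two-line step 31 from z 35 to 25; three-line step 37 from z 22 down; 45 degree cones between
- gauge_foot (a point): centre of the foot's top face, 10 mm up. The mandrel is screwed out of the foot by an unmeasured 0 to 8 mm and does not move in use. Underside of a seated collar above the foot's underside: 22 mm bore, one-line step, 49.5 to 57.5 mm; 28 mm, two-line, 36.5 to 44.5; 34 mm, three-line, 23.5 to 31.5. Play on steps it passes is 1.5 mm all round; off-centre it catches early, let go it centres and sinks on
- mat: thin dark square rubber mat, 130 x 130 mm, flat on the counter; origin at its centre on the counter; the collar to be sized lies on it, within about 15 mm of its centre
- tray_one: fixed shallow square steel tray with 1 black stud on the tab at its -y side; 86 x 86 mm outside, 80 x 80 inside, 10 mm high, floor and walls 3 mm thick; origin under its centre, z up, itself 4 mm above the counter on a board. The three trays stand in a row along their x, 94 mm apart, in any order
- tray_two: fixed shallow square steel tray with 2 black studs on the tab at its -y side; 86 x 86 mm outside, 80 x 80 inside, 10 mm high, floor and walls 3 mm thick; origin under its centre, z up, itself 4 mm above the counter on a board. The three trays stand in a row along their x, 94 mm apart, in any order
- tray_three: fixed shallow square steel tray with 3 black studs on the tab at its -y side; 86 x 86 mm outside, 80 x 80 inside, 10 mm high, floor and walls 3 mm thick; origin under its centre, z up, itself 4 mm above the counter on a board. The three trays stand in a row along their x, 94 mm apart, in any order
- jar: loose amber glass jar with a white cap, 56 mm across and 85 mm high, upright; origin at the centre of its underside; a bystander
- cup: loose open steel cup, 64 mm across at the rim and 70 mm high, upright; origin at the centre of its underside; a bystander
There are look-alikes about, which are no part of the job. Leave any green or yellow look-alike of the collar_b alone.

How it is judged (in metres and radians):
On the way:
1. the collar is slid down the gauge to the step that stops it and pressed home there with at least 3 N for 0.2 s (((z of collar_a in the frame of gauge between 0.047 and 0.06 m and horizontal distance between collar_a and gauge below 0.004 m and angle between collar_a's own z axis and vertical below 0.08 rad and contact force between collar_a and gauge above 3 N) or (z of collar_b in the frame of gauge between 0.034 and 0.047 m and horizontal distance between collar_b and gauge below 0.004 m and angle between collar_b's own z axis and vertical below 0.08 rad and contact force between collar_b and gauge above 3 N) or (z of collar_c in the frame of gauge between 0.021 and 0.034 m and horizontal distance between collar_c and gauge below 0.004 m and angle between collar_c's own z axis and vertical below 0.08 rad and contact force between collar_c and gauge above 3 N))), for 0.2 s.
At the end, for the whole second after the job is handed in: The collar from the mat lies flat and still on the floor of the tray with as many studs as the step that stopped it has lines, centre within 20 mm of the tray's along each side; the mat is empty and the two spare collars lie within 15 mm of where they were (((x of collar_a in the frame of tray_one between -0.02 and 0.02 m and y of collar_a in the frame of tray_one between -0.02 and 0.02 m and z of collar_a in the frame of tray_one between 0 and 0.007 m and angle between collar_a's own z axis and vertical below 0.08 rad and linear speed of collar_a below 0.02 m/s and distance of each of collar_b, collar_c from where it was at the start of the episode below 0.015 m) or (x of collar_b in the frame of tray_two between -0.02 and 0.02 m and y of collar_b in the frame of tray_two between -0.02 and 0.02 m and z of collar_b in the frame of tray_two between 0 and 0.007 m and angle between collar_b's own z axis and vertical below 0.08 rad and linear speed of collar_b below 0.02 m/s and distance of each of collar_a, collar_c from where it was at the start of the episode below 0.015 m) or (x of collar_c in the frame of tray_three between -0.02 and 0.02 m and y of collar_c in the frame of tray_three between -0.02 and 0.02 m and z of collar_c in the frame of tray_three between 0 and 0.007 m and angle between collar_c's own z axis and vertical below 0.08 rad and linear speed of collar_c below 0.02 m/s and distance of each of collar_a, collar_b from where it was at the start of the episode below 0.015 m)) and horizontal distance between each of collar_a, collar_b, collar_c and mat above 0.06 m); the robot touches nothing.
It fails at once if the gauge is pushed with more than 20 N (contact forces on its slanting flanks adding up to over 30 N) (contact force between gauge and anything else above 30 N).
It fails at once if the jar or the cup is shifted by more than 20 mm (distance of any of jar, cup from where it was at the start of the episode above 0.02 m).
It also fails if it takes over 51 s, if anything falls off the work surface, if the arm or the gripper's body presses on something with over 40 N, if the wrist force passes 120 N, or if a joint passes its speed limit or range.

## Robot

A 6-joint arm with a two-finger parallel gripper is mounted at the origin on the work surface. World frame = base frame: x ahead of the robot, y to its left, z up, the work surface at z = 0. Lengths are in m, angles in degrees, forces in N, time in s.
With the tool pointing down it reaches from about 0.3 to 0.75 m from the base axis. Payload 8.5 kg.
Tool frame: the origin (TCP) lies between the finger pads; the fingertips stand env.finger_overhang ahead of it and the grasp point (between the pads) lies 2 mm behind it (env.finger_overhang is the distance from the TCP to the fingertips, in m); z points along the fingers, y is the line along which they close (so a half turn about z gives the same grasp; the last joint's range is limited). The gripper opens to 85 mm and grips with 20 to 120 N. Pads are 22 mm wide; open, the fingers measure 114 mm over their backs; the gripper's body (76 mm by 85 mm) begins 54 mm behind the grasp point. The pads swing forward as they close: fully open they stand 13 mm farther back than shut.
Start: joints at [64.67, 21.807, 74.336, -0, 83.858, -12.336], TCP at [0.124, 0.536, 0.248] pointing down, gripper open.
Joint ranges: [-178.18, 178.18], [-50.72, 133.34], [12.68, 142.11], [-81.47, 261.47], [9.98, 163.14], [-165.26, 165.26]. Speed limits (degrees/s): [136.94, 136.94, 180, 180, 180, 180].

## Interface

Orientations are given as a 3x3 rotation matrix whose columns are the frame's x, y, z axes.
In Python, from rig import env gives the robot as it stands. The module is installed in compiled form; this text tells all that it offers.
- The arm moves only by the tool jog_arm, never from a script. Its arguments are lists of equal length, an entry for each row: "hand": the finger opening in m, from 0 to 0.0854; "travel": the shift along the world's x, y, z in m, a list of three; "yaw": the turn about the world's z in rad. A call has exactly 5 rows; each row shifts and turns the commanded pose from where the row before left it; what a row does not reach is not made up. A row lasts 1/8 s, in which the tool goes at most 62.5 mm and 10.7 degrees, less where a joint would pass 70% of its speed; a pose out of reach is approached as far as the arm can. A call is refused whole if a number of a shift passes 0.0625 or a number of a turn 0.188, either way. A call with a gripper value outside its range is refused whole. The fingers move at their own pace and stop on an object; "grip_force" is the grip in N (left out, the last holds). Time passes only in rows, so rows that do not move let the fingers close, or fill a call up. It gives the time, the measured TCP pose, the force, the opening and the grip force at its end, in the units of the state.
- env.observe(): the state, without advancing time (a new reading comes with each control period).
- env.get_image(name): name is "scene" or "top" or "wrist"; returns the picture (384x512x3 uint8, red, green, blue); there is no depth.
- env.calibration(name): a dict with "fx", "fy", "cx", "cy" (pixels), "position" and "rotation" of the camera in the world; the wrist camera has in their place "hand_eye" (4x4, takes a point from camera to tool coordinates, whose origin is the TCP and whose axes are the flange's). Camera axes: x right, y down, z forward; pixel columns grow to the right and rows downward; lengths in m; the calibration is good to about 2 mm. The wrist camera is an equidistant fisheye: a pixel r from the principal point sees the ray r / f radians off the axis. A picture is of the moment at which its call begins: read the wrist's pose just before it. calibration takes no time and is no camera call.
- env.close_job(): hands the job in; it is judged then, once.
The state is a dict: "time_s": time; "q": joint angles; "qvel": joint speeds; "joint_efforts": joint torques, N m; "position": TCP position; "tool_rot": TCP orientation; "ft_force": force on the tool from outside, world axes, zero at the start; "wrist_torque": the same for the moment, N m; "grip_width": finger opening in m; "gripper_force": force on a finger pad.
Only numpy, scipy, OpenCV 4.12 (cv2) and the standard library are available. Lean on these libraries where they do the work, as an engineer would, in place of code of your own. Each camera call takes 0.05 s, during which the arm holds its last target. There are 200 camera calls.

## Working session

There is one attempt and no reset: what is moved stays moved. The work goes in short steps, Python scripts to look and compute and a tool call to move; the robot and the scene stay as the last step left them, time stands still between calls to the robot, and variables do not carry over. Pictures are saved under pics/ and viewed, at most 10 in all, crops included, and the job is handed in when it is done.

Besides the shell and the picture viewer there is one more tool, called after "Call:" as a command line: name --pt "numbers of a row" for each row, then --argument value for the rest. jog_arm: Moves the arm, as the interface text tells. Its arguments: {"type":"object","properties":{"hand":{"type":"array"},"travel":{"type":"array"},"yaw":{"type":"array"},"grip_force":{"type":"number"}},"required":["hand","travel","yaw"]}

```bash
mkdir -p pics
python3 - <<'E'
from rig import env
import cv2,numpy as np
for n in("scene","top"):
    im=env.get_image(n); cv2.imwrite(f"pics/{n}0.png",im[:,:,::-1])
    c=env.calibration(n);print(n,{k:np.round(v,4).tolist() for k,v in c.items()})
c=env.calibration("wrist");print({k:np.round(v,4).tolist() for k,v in c.items()})
o=env.observe();print({k:np.round(v,4).tolist() for k,v in o.items()},env.finger_overhang)
E
```

```text
scene {'fx': 408.2743, 'fy': 408.2743, 'cx': 262.9151, 'cy': 192.9356, 'position': [1.1618, -0.5701, 0.7135], 'rotation': [[0.7367, 0.4108, -0.5372], [0.6762, -0.434, 0.5953], [0.0114, -0.8018, -0.5975]]}
top {'fx': 474.1995, 'fy': 474.1995, 'cx': 257.8648, 'cy': 197.9417, 'position': [0.3305, 0.105, 1.2632], 'rotation': [[-0.0245, -0.9821, 0.1868], [-0.9995, 0.0276, 0.0139], [-0.0188, -0.1864, -0.9823]]}
{'fx': 297.3186, 'fy': 297.3186, 'cx': 260.1141, 'cy': 192.0951, 'hand_eye': [[-0.0004, -0.9504, -0.3111, 0.0812], [1.0, -0.0004, 0.0001, -0.0005], [-0.0002, -0.3111, 0.9504, -0.1262], [0.0, 0.0, 0.0, 1.0]]}
{'time_s': 0.1, 'q': [64.6705, 21.8389, 74.379, 0.0011, 83.8562, -12.3355], 'qvel': [-0.0547, -0.0862, -0.2033, 0.0789, 0.1219, 0.1021], 'joint_efforts': [0.0033, -44.9225, -23.1656, -0.0001, 0.0036, 0.0], 'position': [0.1236, 0.5357, 0.2478], 'tool_rot': [[-0.9744, 0.2249, -0.0006], [0.2249, 0.9744, -0.0012], [0.0003, -0.0013, -1.0]], 'ft_force': [0.1532, -0.4066, 0.9204], 'wrist_torque': [-0.0048, -0.0143, 0.0206], 'gripper_force': 0.0, 'grip_width': 0.0857} 0.017
```

View pics/top0.png

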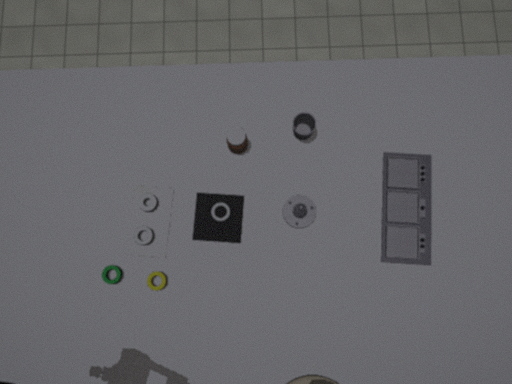

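View pics/scene0.png

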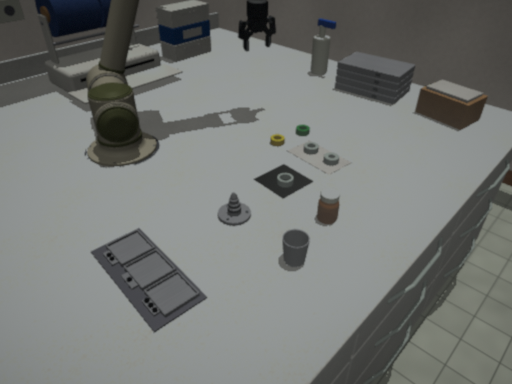

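Top picture: the mat collar is at (221,212). The things it could be mistaken for are the spares on the paper at (149,202) and (145,236), the green ring at (112,274) and the yellow ring at (157,281). I choose (221,212), since it lies on the dark mat. The gauge is at (299,211). The trays are at (403,173) with 3 studs, (403,207) with 1 and (403,242) with 2. The jar is at (237,140) and the cup at (304,126).

```bash
cat > h.py <<'E'
from rig import env
import cv2,numpy as np
def ray(n,u,v):
    c=env.calibration(n)
    if n!="wrist":
        d=np.array([(u-c["cx"])/c["fx"],(v-c["cy"])/c["fy"],1]);R=np.array(c["rotation"]);return np.array(c["position"]),R@d
    o=env.observe();x,y=(u-c["cx"])/c["fx"],(v-c["cy"])/c["fy"];r=np.hypot(x,y)+1e-12
    d=np.array([np.sin(r)*x/r,np.sin(r)*y/r,np.cos(r)]);H=np.array(c["hand_eye"]);T=np.array(o["tool_rot"])
    return np.array(o["position"])+T@H[:3,3],T@H[:3,:3]@d
def plane(n,u,v,z):
    p,d=ray(n,u,v);return p+d*(z-p[2])/d[2]
def proj(n,P):
    c=env.calibration(n)
    if n!="wrist":
        q=np.array(c["rotation"]).T@(np.array(P)-c["position"]);return c["cx"]+c["fx"]*q[0]/q[2],c["cy"]+c["fy"]*q[1]/q[2]
    o=env.observe();H=np.array(c["hand_eye"]);q=np.array(o["tool_rot"]).T@(np.array(P)-o["position"]);q=H[:3,:3].T@(q-H[:3,3])
    r=np.hypot(q[0],q[1]);t=np.arctan2(r,q[2]);return c["cx"]+c["fx"]*t*q[0]/r,c["cy"]+c["fy"]*t*q[1]/r
E
python3 - <<'E'
from h import *
im=cv2.imread("pics/top0.png")
for nm,u,v,z in[("collar",221,212,.02),("sp1",149,202,.022),("sp2",145,236,.022),("foot",299,211,.01),("t3",403,173,.014),("t1",403,207,.014),("t2",403,242,.014),("jar",237,136,.085),("cup",304,121,.07)]:
    print(nm,np.round(plane("top",u,v,z),3))
g=cv2.cvtColor(im,cv2.COLOR_BGR2GRAY)
m=(g[195:242,196:242]>70).astype(np.uint8)
cs,_=cv2.findContours(m,cv2.RETR_EXTERNAL,2)
for c in cs:
    if cv2.contourArea(c)>100:
        (x,y),r=cv2.minEnclosingCircle(c);mm=cv2.moments(c);x=mm['m10']/mm['m00'];y=mm['m01']/mm['m00'];print(x+196,y+195,r,plane("top",x+196,y+195,.018))
a=cv2.resize(im[185:255,185:335],None,fx=5,fy=5,interpolation=2)
b=cv2.resize(im[145:270,375:440],None,fx=4,fy=4,interpolation=2)
o=np.zeros((500,760+0,3),np.uint8);o=np.zeros((500,800,3),np.uint8)
o[:350,:500]=a[:,:500];o[:500,520:780]=b;cv2.imwrite("pics/crop1.png",o)
E
```

```text
collar [0.532 0.221 0.02 ]
sp1 [0.564 0.414 0.022]
sp2 [0.473 0.423 0.022]
foot [0.53  0.014 0.01 ]
t3 [ 0.625 -0.27   0.014]
t1 [ 0.533 -0.262  0.014]
t2 [ 0.44  -0.255  0.014]
jar [0.72  0.172 0.085]
cup [ 0.76  -0.005  0.07 ]
220.11556446225785 211.40948563794257 9.416443824768066 [0.53360569 0.22400932 0.018     ]
```

View pics/crop1.png

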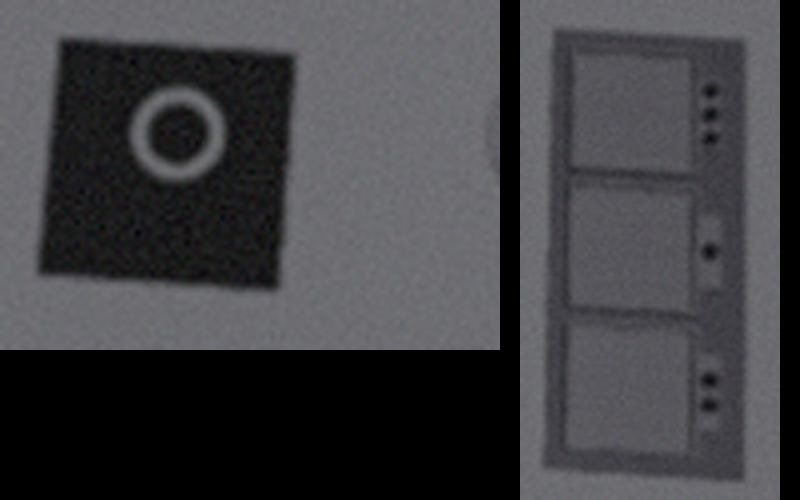

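The close crop confirms it: a grey ring on the dark mat, about 19 px across. Next I move above it.

Call:
jog_arm --hand '[0.085,0.085,0.085,0.085,0.085]' --pt "0.045 -0.035 0" --pt "0.045 -0.035 0" --pt "0.045 -0.035 0" --pt "0.045 -0.035 0" --pt "0.045 -0.035 0" --yaw '[0,0,0,0,0]'

```text
time_s: 0.72
position: [0.3498, 0.3595, 0.2481]
tool_rot: [[-0.974, 0.225, -0.0], [0.225, 0.974, -0.0], [0.0, -0.0, -1.0]]
ft_force: [0.5, 0.3, 0.1]
grip_width: 0.0852
gripper_force: 0.0
```

Call:
jog_arm --hand '[0.085,0.085,0.085,0.085,0.085]' --pt "0.046 -0.035 0" --pt "0.046 -0.035 -0.01" --pt "0.046 -0.035 -0.03" --pt "0.046 -0.034 -0.03" --pt "0 0 0" --yaw '[0,0,0,0,0]'

```text
time_s: 1.35
position: [0.5307, 0.2218, 0.1774]
tool_rot: [[-0.973, 0.229, -0.005], [0.229, 0.973, -0.001], [0.004, -0.002, -1.0]]
ft_force: [-1.4, 0.4, -1.4]
grip_width: 0.0853
gripper_force: 0.0
```

Run:
```python
from h import *
env.get_image("wrist");env.get_image("wrist")
o=env.observe();im=env.get_image("wrist")[:,:,::-1].copy();cv2.imwrite("pics/w1.png",im)
print(o["position"],proj("wrist",[.533,.222,.022]),proj("wrist",[.53,.014,.01]))
```

```text
[0.52916317 0.22425387 0.18008999] (np.float64(258.70018083280274), np.float64(185.08141483383255)) (np.float64(92.30363135994116), np.float64(217.46665842211766))
```

View pics/w1.png

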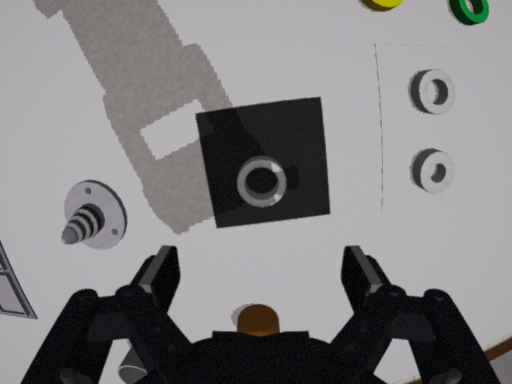

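The wrist picture shows the collar at (262,181) on the mat, the gauge foot at (96,214), the spares at (433,91) and (434,171), and the yellow and green rings at the top.

Run:
```python
from h import *
im=cv2.imread("pics/w1.png");g=cv2.cvtColor(im,6)
m=np.zeros_like(g);m[145:216,225:300]=(g[145:216,225:300]>60)
cs,h=cv2.findContours(m,cv2.RETR_CCOMP,2)
for c,hh in zip(cs,h[0]):
    if cv2.contourArea(c)<300: continue
    p=np.array([plane("wrist",*q[0],.0225)[:2] for q in c],np.float32)
    (x,y),r=cv2.minEnclosingCircle(p);e=cv2.fitEllipse(p);print(hh[3],x,y,r*1000,e)
# foot
f=np.zeros_like(g);cv2.circle(f,(96,214),42,255,-1)
ed=cv2.Canny(g,40,120)
cs,_=cv2.findContours(((g<150)*(f>0)).astype(np.uint8),cv2.RETR_EXTERNAL,2)
for c in cs:
    if cv2.contourArea(c)>800:
        e=cv2.fitEllipse(c);print(e, plane("wrist",*e[0],.01),plane("top",299,211,.01))
```

```text
-1 0.5303338170051575 0.224839448928833 26.65053866803646 ((0.5306905508041382, 0.22525078058242798), (0.04843804985284805, 0.05208643898367882), 80.0267333984375)
0 0.5309395790100098 0.22493207454681396 17.33584515750408 ((0.529323160648346, 0.2247602939605713), (0.029402609914541245, 0.03416869416832924), 4.480264663696289)
((93.35741424560547, 215.3218231201172), (66.05042266845703, 70.06565856933594), 163.08489990234375) [0.52768667 0.01685728 0.01      ] [0.53021021 0.0137137  0.01      ]
```

Call:
jog_arm --hand '[0.085,0.085,0.085,0.085,0.085]' --pt "0.001 0.001 -0.05" --pt "0 0 -0.05" --pt "0 0 -0.035" --pt "0 0 -0.01" --pt "0 0 0" --yaw '[0,0,0,0,0]'

```text
time_s: 2.12
position: [0.5304, 0.2261, 0.0365]
tool_rot: [[-0.975, 0.224, 0.001], [0.224, 0.975, 0.0], [-0.001, 0.001, -1.0]]
ft_force: [-0.5, -0.4, 0.0]
grip_width: 0.0852
gripper_force: 0.0
```

Call:
jog_arm --hand '[0.085,0.06,0.045,0.045,0.045]' --pt "0 -0.001 -0.014" --pt "0 0 0" --pt "0 0 0" --pt "0 0 0" --pt "0 0 0" --yaw '[0,0,0,0,0]' --grip_force 40

```text
time_s: 2.75
position: [0.5306, 0.2244, 0.0224]
tool_rot: [[-0.974, 0.225, 0.001], [0.225, 0.974, 0.0], [-0.001, 0.0, -1.0]]
ft_force: [-0.7, -1.9, 6.5]
grip_width: 0.0487
gripper_force: 40.9
```

Call:
jog_arm --hand '[0.045,0.045,0.045,0.045,0.045]' --pt "0 0 0" --pt "0 0 0.02" --pt "0 0 0.05" --pt "0 0 0.05" --pt "0 0 0" --yaw '[0,0,0,0,0]'

```text
time_s: 3.38
position: [0.5319, 0.2248, 0.1454]
tool_rot: [[-0.974, 0.225, 0.008], [0.225, 0.974, 0.002], [-0.007, 0.003, -1.0]]
ft_force: [0.0, 0.6, -0.4]
grip_width: 0.0485
gripper_force: 41.7
```

Call:
jog_arm --hand '[0.045,0.045,0.045,0.045,0.045]' --pt "0 -0.03 0" --pt "0 -0.05 0" --pt "0 -0.03 0" --pt "0 -0.01 0" --pt "0 0 0" --yaw '[0,0,0,0,0]'

```text
time_s: 4.0
position: [0.5302, 0.1044, 0.141]
tool_rot: [[-0.974, 0.226, -0.001], [0.226, 0.974, 0.0], [0.001, 0.0, -1.0]]
ft_force: [0.4, 0.2, -0.2]
grip_width: 0.0489
gripper_force: 41.7
```

Run:
```python
from h import *
for i in range(3):env.get_image("wrist")
o=env.observe();im=env.get_image("wrist")[:,:,::-1].copy();cv2.imwrite("pics/w2.png",im)
print(o["position"],o["ft_force"],proj("wrist",[.53,.015,.01]))
```

```text
[0.5301872  0.10539281 0.14128279] [ 1.3725331  -0.39103687 -0.36573205] (np.float64(168.8301673855742), np.float64(208.93632433244247))
```

View pics/w2.png

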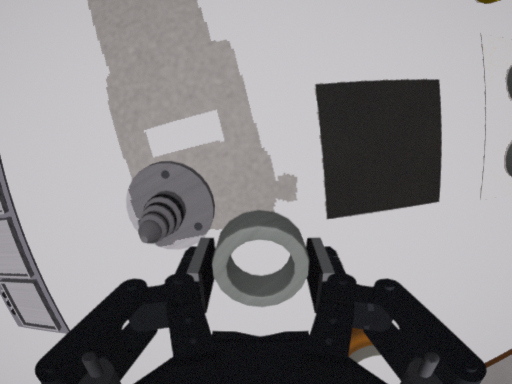

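The collar is held at (261,257), its near rim outlined. The gauge foot is centred near (171,205), with its tip at (149,232).

```bash
cat > fit.py <<'E'
from h import *
from scipy.optimize import least_squares
def radial(g,c0,rmin,rmax,z,sign,angs,R):
    # strongest radial edge on a circle around pixel c0, fitted as world circle radius R
    P=[];gb=cv2.GaussianBlur(g,(0,0),1).astype(float)
    for a in np.radians(angs):
        r=np.arange(rmin,rmax,.5);x=c0[0]+r*np.cos(a);y=c0[1]+r*np.sin(a)
        v=cv2.remap(gb.astype(np.float32),x.astype(np.float32)[None],y.astype(np.float32)[None],1)[0]
        d=sign*np.gradient(v);i=d.argmax()
        if d[i]>3:P.append(plane("wrist",x[i],y[i],z)[:2])
    P=np.array(P);f=lambda p:np.hypot(*(P-p).T)-R
    s=least_squares(f,P.mean(0),loss="soft_l1",f_scale=.001);return s.x,len(P),np.median(np.abs(f(s.x))),np.median(f(s.x))
E
python3 - <<'E'
from fit import *
im=cv2.imread("pics/w2.png");g=cv2.cvtColor(im,6);o=env.observe();p=o["position"]
print("foot",radial(g,(171,205),36,50,.01,1,np.r_[-120:100:6,180:240:6],.045))
for z in(p[2]-.001,p[2]+.002): print("collar top",radial(g,(261,257),38,54,z,1,np.r_[190:350:5],.025),p[:2])
for z in(.068,.072,.076): print("tip",plane("wrist",149,232,z))
for u,v in((299,211),): print("top foot",plane("top",u,v,.01))
E
```

```text
foot (array([0.52695533, 0.01598419]), 47, np.float64(0.0005332892216787163), np.float64(-0.0005332892216787163))
collar top (array([0.52505564, 0.10640282]), 31, np.float64(0.0006928526142678491), np.float64(-0.00015419558031078487)) [0.53020941 0.10538195]
collar top (array([0.52398029, 0.10666895]), 31, np.float64(0.0007567992897340135), np.float64(-0.00016288719306713217)) [0.53020941 0.10538195]
tip [0.52709288 0.01646823 0.068     ]
tip [0.52556657 0.01860469 0.072     ]
tip [0.52404026 0.02074115 0.076     ]
top foot [0.53021021 0.0137137  0.01      ]
```

Run:
```python
from fit import *
im=cv2.imread("pics/w2.png");g=cv2.cvtColor(im,6);o=env.observe();p=o["position"]
for z in(p[2]-.0225,p[2]-.0195): print("bottom rim",radial(g,(261,250),36,54,z,1,np.r_[205:335:5],.025))
for z in(p[2]-.001,p[2]+.0015):print("top rim low",radial(g,(261,257),38,54,z,1,np.r_[50:130:5],.025))
a=cv2.resize(g[190:325,115:325],None,fx=3.5,fy=3.5,interpolation=2);cv2.imwrite("pics/c2.png",a)
```

```text
bottom rim (array([0.53254675, 0.10427092]), 26, np.float64(0.00010383552049860259), np.float64(8.445169588923787e-06))
bottom rim (array([0.53147528, 0.10453422]), 26, np.float64(0.00012302803020377596), np.float64(1.7563272732482385e-05))
top rim low (array([0.53089521, 0.10452589]), 16, np.float64(0.00011140117353987747), np.float64(-3.0577502679646554e-05))
top rim low (array([0.5287928 , 0.10497236]), 16, np.float64(0.0001585873950803087), np.float64(-3.1675465158720675e-05))
```

View pics/c2.png

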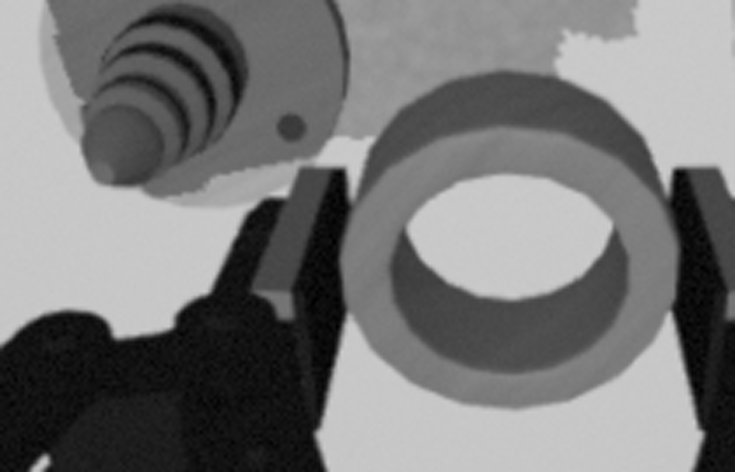

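Collar in hand is near (0.531,0.1045), with sub-millimetre residuals, and the gauge axis near (0.527,0.016). Next I go above the gauge and look through the bore.

Call:
jog_arm --hand '[0.045,0.045,0.045,0.045,0.045]' --pt "-0.002 -0.04 0" --pt "-0.002 -0.038 0" --pt "0 -0.01 -0.01" --pt "0 0 -0.01" --pt "0 0 0" --yaw '[0,0,0,0,0]'

```text
time_s: 4.82
position: [0.5258, 0.0176, 0.1204]
tool_rot: [[-0.975, 0.224, -0.002], [0.224, 0.975, 0.001], [0.002, 0.0, -1.0]]
ft_force: [0.4, 0.6, -0.7]
grip_width: 0.0486
gripper_force: 41.7
```

Run:
```python
from h import *
for i in range(3):env.get_image("wrist")
o=env.observe();im=env.get_image("wrist")[:,:,::-1].copy();cv2.imwrite("pics/w3.png",im)
print(o["position"],o["ft_force"])
a=cv2.resize(im[140:320,150:370],None,fx=3.3,fy=3.3,interpolation=2);cv2.imwrite("pics/c3.png",a)
```

```text
[0.5264472  0.01724406 0.12159411] [ 0.51185035 -0.37055472 -1.36900749]
```

View pics/c3.png

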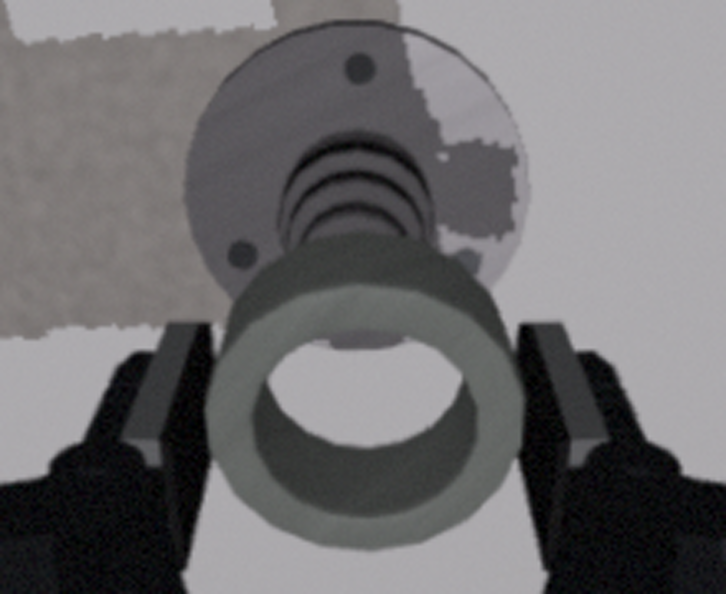

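The foot spans crop columns 185–528, the mandrel bands 279–434 and the collar 206–524. The tip shows in the bore near (366,340). I'll get these as numbers.

Run:
```python
from fit import *
im=cv2.imread("pics/w3.png");g=cv2.cvtColor(im,6);o=env.observe();p=o["position"];print(p)
def w(x,y):return 150+x/3.3,140+y/3.3
c=w(357,190)
for s,an in((1,np.r_[130:245:5]),(1,np.r_[-70:20:5])):
  print("foot",radial(g,c,42,58,.01,s,an,.045))
print("foot all",radial(g,c,42,58,.01,1,np.r_[150:245:5,-60:10:5],.045))
cc=w(365,415)
print("top low",radial(g,cc,38,54,p[2]+.0005,1,np.r_[50:130:5],.025))
print("bottom rim",radial(g,w(365,395),38,54,p[2]-.0205,-1,np.r_[230:310:5],.025),radial(g,w(365,395),38,54,p[2]-.0205,1,np.r_[230:310:5],.025))
for y in range(325,352,4):
  Y=140+y/3.3; r=cv2.getRectSubPix(g,(60,1),(260,Y))[0]; print(round(Y,1),r.tolist())
for y in (185,195,205,215): print(y,cv2.getRectSubPix(g,(64,1),(258,140+y/3.3))[0].tolist())
```

```text
[0.52646622 0.01710017 0.12169972]
foot (array([0.52838326, 0.0141674 ]), 22, np.float64(0.00033615161872242033), np.float64(9.599985638652705e-05))
foot (array([0.52434077, 0.01131755]), 18, np.float64(0.0007545819828136194), np.float64(-2.754300386042033e-05))
foot all (array([0.52813256, 0.01396103]), 33, np.float64(0.0003410658596933666), np.float64(-0.0003054355926387989))
top low (array([0.57296514, 0.00841816]), 16, np.float64(0.0019610034777574146), np.float64(2.9415215219895374e-05))
bottom rim (array([0.52711459, 0.02674671]), 6, np.float64(0.0007995287854718827), np.float64(-7.371886958337966e-05)) (array([0.48766339, 0.02373552]), 6, np.float64(0.0020095634168857852), np.float64(7.440870383548098e-05))
238.5 [105, 104, 104, 104, 105, 106, 106, 106, 106, 103, 102, 101, 101, 102, 100, 99, 97, 96, 96, 96, 97, 97, 98, 98, 98, 99, 99, 98, 97, 97, 97, 98, 100, 100, 99, 99, 99, 100, 100, 99, 99, 99, 99, 100, 101, 101, 101, 101, 102, 102, 102, 102, 102, 102, 103, 102, 103, 103, 103, 102]
239.7 [104, 104, 105, 105, 105, 106, 105, 105, 104, 102, 101, 102, 100, 99, 97, 96, 95, 94, 9
[... 1962 characters left out ...]
9, 75, 77, 79, 79, 79, 79, 77, 77, 76, 75, 74, 73, 73, 73, 74, 76, 75, 73, 75, 77, 76, 74, 70, 63, 50, 33, 26, 38, 54, 70, 75, 70, 59, 57, 74, 87, 86, 86, 86, 86, 85, 85, 86, 86]
205 [86, 86, 87, 87, 86, 86, 86, 81, 69, 67, 74, 72, 57, 39, 45, 66, 75, 77, 78, 80, 79, 75, 70, 59, 47, 40, 37, 34, 31, 28, 30, 33, 33, 32, 33, 38, 41, 45, 52, 61, 68, 72, 74, 75, 75, 74, 72, 61, 44, 45, 63, 73, 74, 70, 71, 79, 86, 88, 87, 85, 85, 85, 86, 88]
215 [86, 85, 85, 86, 86, 86, 83, 72, 65, 69, 69, 53, 50, 65, 75, 77, 77, 75, 64, 46, 34, 33, 37, 43, 51, 57, 59, 62, 65, 67, 69, 69, 68, 66, 61, 56, 52, 51, 47, 38, 30, 32, 42, 57, 68, 74, 75, 74, 69, 55, 44, 55, 67, 65, 64, 76, 86, 85, 85, 84, 85, 86, 85, 85]
```

Call:
jog_arm --hand '[0.045,0.045,0.045,0.045,0.045]' --pt "0.0005 -0.002 0" --pt "0 0 -0.015" --pt "0 0 -0.015" --pt "0 0 -0.008" --pt "0 0 0" --yaw '[0,0,0,0,0]'

```text
time_s: 5.65
position: [0.5268, 0.0144, 0.0833]
tool_rot: [[-0.974, 0.225, -0.001], [0.225, 0.974, 0.0], [0.001, -0.0, -1.0]]
ft_force: [-0.2, -0.6, -0.4]
grip_width: 0.0489
gripper_force: 41.7
```

Call:
jog_arm --hand '[0.045,0.045,0.045,0.045,0.045]' --pt "0 0 -0.003" --pt "0 0 -0.003" --pt "0 0 -0.003" --pt "0 0 -0.002" --pt "0 0 0" --yaw '[0,0,0,0,0]'

```text
time_s: 6.28
position: [0.5268, 0.0144, 0.0724]
tool_rot: [[-0.974, 0.225, -0.0], [0.225, 0.974, 0.0], [0.0, -0.0, -1.0]]
ft_force: [0.0, -0.1, -0.6]
grip_width: 0.0487
gripper_force: 41.7
```

Run:
```python
from h import *
o=env.observe();im=env.get_image("wrist")[:,:,::-1].copy()
print(o["position"],o["ft_force"])
a=cv2.resize(im[160:320,170:350],None,fx=3.6,fy=3.6,interpolation=2);cv2.imwrite("pics/c4.png",a)
```

```text
[0.52677816 0.01440863 0.07236877] [ 0.01420566 -0.1375967  -0.55964842]
```

View pics/c4.png

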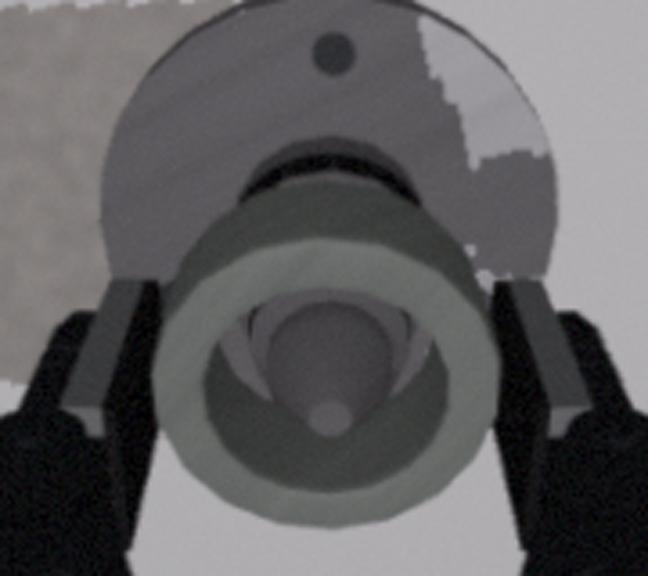

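Side to side, collar and gauge are centred: collar 325.5, foot 328.5, tip 330 (about 0.4 mm). The bore is wide, around 34 mm. I keep going down slowly.

Call:
jog_arm --hand '[0.045,0.045,0.045,0.045,0.045]' --pt "0 0 -0.002" --pt "0 0 -0.002" --pt "0 0 -0.002" --pt "0 0 -0.001" --pt "0 0 0" --yaw '[0,0,0,0,0]'

```text
time_s: 6.95
position: [0.5268, 0.0144, 0.0654]
tool_rot: [[-0.974, 0.225, -0.0], [0.225, 0.974, 0.0], [0.0, -0.0, -1.0]]
ft_force: [-0.3, -0.8, -0.5]
grip_width: 0.0489
gripper_force: 41.7
```

Call:
jog_arm --hand '[0.045,0.045,0.045,0.045,0.045]' --pt "0 0 -0.001" --pt "0 0 -0.001" --pt "0 0 -0.0005" --pt "0 0 0" --pt "0 0 0" --yaw '[0,0,0,0,0]'

```text
time_s: 7.58
position: [0.5268, 0.0144, 0.063]
tool_rot: [[-0.974, 0.225, 0.0], [0.225, 0.974, -0.0], [-0.0, -0.0, -1.0]]
ft_force: [0.2, -0.3, -1.1]
grip_width: 0.0489
gripper_force: 41.7
```

Call:
jog_arm --hand '[0.045,0.045,0.045,0.045,0.045]' --pt "0 0 -0.0005" --pt "0 0 -0.0005" --pt "0 0 -0.0005" --pt "0 0 0" --pt "0 0 0" --yaw '[0,0,0,0,0]'

```text
time_s: 8.2
position: [0.5268, 0.0144, 0.0615]
tool_rot: [[-0.974, 0.225, -0.0], [0.225, 0.974, -0.0], [0.0, -0.0, -1.0]]
ft_force: [-0.2, 0.0, -0.4]
grip_width: 0.0484
gripper_force: 41.7
```

Call:
jog_arm --hand '[0.045,0.045,0.045,0.045,0.045]' --pt "0 0 -0.0005" --pt "0 0 -0.0005" --pt "0 0 -0.0005" --pt "0 0 0" --pt "0 0 0" --yaw '[0,0,0,0,0]'

```text
time_s: 8.82
position: [0.5268, 0.0144, 0.06]
tool_rot: [[-0.974, 0.225, 0.0], [0.225, 0.974, -0.0], [-0.0, -0.0, -1.0]]
ft_force: [0.5, -0.1, -0.6]
grip_width: 0.0487
gripper_force: 41.7
```

Call:
jog_arm --hand '[0.045,0.045,0.045,0.045,0.045]' --pt "0 0 -0.0005" --pt "0 0 -0.0005" --pt "0 0 -0.0005" --pt "0 0 0" --pt "0 0 0" --yaw '[0,0,0,0,0]'

```text
time_s: 9.45
position: [0.5268, 0.0144, 0.0585]
tool_rot: [[-0.974, 0.225, 0.0], [0.225, 0.974, -0.0], [-0.0, -0.0, -1.0]]
ft_force: [-0.2, 0.0, -1.7]
grip_width: 0.049
gripper_force: 41.7
```

Call:
jog_arm --hand '[0.045,0.045,0.045,0.045,0.045]' --pt "0 0 -0.0005" --pt "0 0 -0.0005" --pt "0 0 -0.0005" --pt "0 0 0" --pt "0 0 0" --yaw '[0,0,0,0,0]'

```text
time_s: 10.07
position: [0.5268, 0.0144, 0.057]
tool_rot: [[-0.974, 0.225, -0.0], [0.225, 0.974, -0.0], [0.0, -0.0, -1.0]]
ft_force: [0.1, 0.5, -0.8]
grip_width: 0.0485
gripper_force: 41.7
```

Call:
jog_arm --hand '[0.045,0.045,0.045,0.045,0.045]' --pt "0 0 -0.0005" --pt "0 0 -0.0005" --pt "0 0 -0.0005" --pt "0 0 0" --pt "0 0 0" --yaw '[0,0,0,0,0]'

```text
time_s: 10.7
position: [0.5268, 0.0144, 0.0555]
tool_rot: [[-0.974, 0.225, 0.0], [0.225, 0.974, -0.0], [-0.0, -0.0, -1.0]]
ft_force: [-0.3, -0.7, -1.2]
grip_width: 0.0489
gripper_force: 41.7
```

Call:
jog_arm --hand '[0.045,0.045,0.045,0.045,0.045]' --pt "0 0 -0.0005" --pt "0 0 -0.0005" --pt "0 0 -0.0005" --pt "0 0 0" --pt "0 0 0" --yaw '[0,0,0,0,0]'

```text
time_s: 11.32
position: [0.5269, 0.0144, 0.054]
tool_rot: [[-0.974, 0.225, 0.0], [0.225, 0.974, -0.0], [-0.0, -0.0, -1.0]]
ft_force: [-0.6, -0.5, -0.2]
grip_width: 0.0486
gripper_force: 41.8
```

Call:
jog_arm --hand '[0.045,0.045,0.045,0.045,0.045]' --pt "0 0 -0.0005" --pt "0 0 -0.0005" --pt "0 0 -0.0005" --pt "0 0 0" --pt "0 0 0" --yaw '[0,0,0,0,0]'

```text
time_s: 11.95
position: [0.5272, 0.0145, 0.0531]
tool_rot: [[-0.974, 0.225, 0.001], [0.225, 0.974, 0.0], [-0.001, 0.0, -1.0]]
ft_force: [0.1, 0.8, 6.2]
grip_width: 0.0489
gripper_force: 42.3
```

Contact at about 7 N with the collar's underside near 33 mm. I release it so it can centre, and compare pictures from before and after.

Run:
```python
from h import *
im=env.get_image("wrist")[:,:,::-1].copy();cv2.imwrite("pics/b4.png",im);print(env.observe()["ft_force"])
```

```text
[-0.74969623  1.33816093  6.19045161]
```

Call:
jog_arm --hand '[0.053,0.058,0.06,0.06,0.06]' --pt "0 0 0" --pt "0 0 0" --pt "0 0 0" --pt "0 0 0" --pt "0 0 0" --yaw '[0,0,0,0,0]'

```text
time_s: 12.62
position: [0.5268, 0.0144, 0.0525]
tool_rot: [[-0.974, 0.225, -0.0], [0.225, 0.974, -0.0], [0.0, -0.0, -1.0]]
ft_force: [-0.5, -0.7, 0.0]
grip_width: 0.0599
gripper_force: 0.0
```

Run:
```python
from h import *
o=env.observe();im=env.get_image("wrist")[:,:,::-1].copy();cv2.imwrite("pics/b5.png",im);print(o["position"],o["ft_force"],o["grip_width"])
b=cv2.imread("pics/b4.png")
s=lambda i:cv2.resize(i[150:320,180:340],None,fx=2.5,fy=2.5,interpolation=2)
cv2.imwrite("pics/c5.png",np.hstack([s(b),s(im)]))
```

```text
[0.52680393 0.0144055  0.0524712 ] [-0.51221428 -0.69552419  0.03091269] 0.05988133346727819
```

View pics/c5.png

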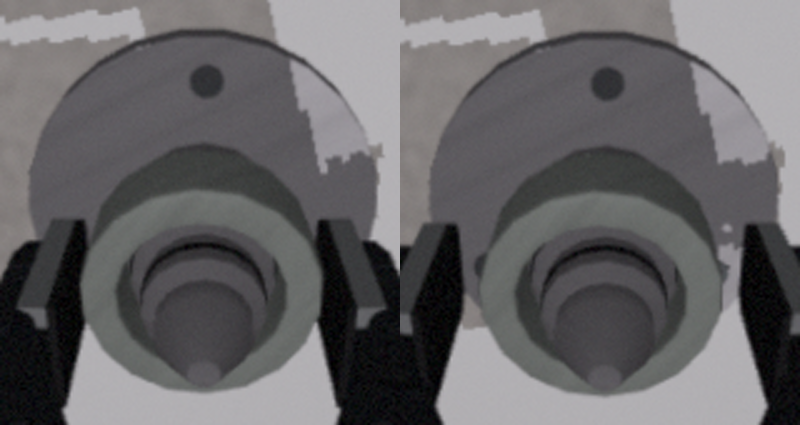

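Before and after are the same apart from a 3-row shift, caused by the tool settling 0.6 mm, so the collar did not sink on release. I check which step it sits on by working out the tip's height above the collar top: 22.5 mm for the three-line seat, about 9.5 for the two-line.

Run:
```python
from fit import *
im=cv2.imread("pics/b5.png");g=cv2.cvtColor(im,6)
for zt in(.0525,.0545,.0565):
    c,n,e,b=radial(g,(261,263),38,54,zt,1,np.r_[55:125:5],.025);i=radial(g,(261,263),38,54,zt,1,np.r_[55:125:5],.025)
    p,d=ray("wrist",262,301.2);t=(c-p[:2])@d[:2]/(d[:2]@d[:2]);print(zt,c,n,e,b,"tip z",(p+t*d)[2],"above top",(p+t*d)[2]-zt)
    rb=radial(g,(261,256),38,58,zt-.022,-1,np.r_[220:320:5],.025);print(rb)
print(plane("wrist",260.8,158+0,.01))
```

```text
0.0525 [0.57488548 0.00526518] 14 0.0017346004740149083 -4.238027018828305e-06 tip z 0.0187777602858617 above top -0.0337222397141383fit.py:12: RuntimeWarning: Mean of empty slice.
  s=least_squares(f,P.mean(0),loss="soft_l1",f_scale=.001);return s.x,len(P),np.median(np.abs(f(s.x))),np.median(f(s.x))
  ret = ret.dtype.type(ret / rcount)
Traceback (most recent call last):
  File "fit.py", line 12, in radial
    s=least_squares(f,P.mean(0),loss="soft_l1",f_scale=.001);return s.x,len(P),np.median(np.abs(f(s.x))),np.median(f(s.x))
ValueError: Initial guess is outside of provided bounds
```

Run:
```python
from h import *
tx=np.array(env.observe()["tool_rot"])[:,0][:2]
print(env.observe()["position"])
for zt in(.0505,.0525,.0545,.0565,.0585,.0605):
    c=plane("wrist",260.4,307.4,zt)[:2]+.025*tx
    cb=plane("wrist",260.4,150+149/2.5,zt-.022)[:2]-.025*tx
    L=plane("wrist",180+80.5/2.5,150+283/2.5,zt);R=plane("wrist",180+321/2.5,150+283/2.5,zt)
    p,d=ray("wrist",262,301.2);t=(c-p[:2])@d[:2]/(d[:2]@d[:2])
    print(zt,"top c",c,"bottom c",cb,"dia",np.linalg.norm(L-R),"tip above top",(p+t*d)[2]-zt)
```

```text
[0.52680267 0.01439285 0.05246502]
0.0505 top c [0.52926859 0.01345766] bottom c [0.52956058 0.01341166] dia 0.04880928958379794 tip above top 0.02517076871570749
0.0525 top c [0.52761317 0.01383747] bottom c [0.52879279 0.01358668] dia 0.04804751346804907 tip above top 0.02525724043918278
0.0545 top c [0.52595774 0.01421727] bottom c [0.528025  0.0137617] dia 0.04728573735230018 tip above top 0.025343712162658065
0.0565 top c [0.52430231 0.01459708] bottom c [0.5272572  0.01393672] dia 0.0465239612365513 tip above top 0.025430183886133377
0.0585 top c [0.52264688 0.01497688] bottom c [0.52648941 0.01411173] dia 0.04576218512080242 tip above top 0.02551665560960866
0.0605 top c [0.52099145 0.01535669] bottom c [0.52572162 0.01428675] dia 0.04500040900505353 tip above top 0.025603127333083953
```

The tip stands about 25 mm above the collar top, with its underside near 30 mm. That is the three-line seat (34 mm bore), not the two-line. Now I regrip and press lightly.

Call:
jog_arm --hand '[0.06,0.045,0.045,0.045,0.045]' --pt "0.0006 0 0" --pt "0 0 0" --pt "0 0 0" --pt "0 0 0" --pt "0 0 0" --yaw '[0,0,0,0,0]'

```text
time_s: 13.3
position: [0.5276, 0.0143, 0.0528]
tool_rot: [[-0.974, 0.225, 0.001], [0.225, 0.974, -0.0], [-0.001, -0.0, -1.0]]
ft_force: [-0.7, -0.9, 4.9]
grip_width: 0.0492
gripper_force: 40.7
```

Call:
jog_arm --hand '[0.045,0.045,0.045,0.045,0.045]' --pt "0 0 -0.0003" --pt "0 0 0" --pt "0 0 0" --pt "0 0 0" --pt "0 0 0" --yaw '[0,0,0,0,0]'

```text
time_s: 13.92
position: [0.5277, 0.0143, 0.0528]
tool_rot: [[-0.974, 0.225, 0.001], [0.225, 0.974, -0.0], [-0.001, -0.0, -1.0]]
ft_force: [-2.0, -1.3, 7.4]
grip_width: 0.0489
gripper_force: 40.9
```

Pressed at about 7.5 N for over half a second. Lifting off now, then on to the three-stud tray.

Call:
jog_arm --hand '[0.045,0.045,0.045,0.045,0.045]' --pt "0 0 0.01" --pt "0 0 0.025" --pt "0 0 0.04" --pt "0 0 0.025" --pt "0 0 0" --yaw '[0,0,0,0,0]'

```text
time_s: 14.55
position: [0.528, 0.0144, 0.1538]
tool_rot: [[-0.974, 0.225, 0.004], [0.225, 0.974, -0.001], [-0.004, 0.0, -1.0]]
ft_force: [0.6, 0.1, -0.9]
grip_width: 0.049
gripper_force: 41.5
```

Call:
jog_arm --hand '[0.045,0.045,0.045,0.045,0.045]' --pt "0.01 -0.035 0" --pt "0.015 -0.05 0" --pt "0.015 -0.05 0" --pt "0.015 -0.045 0" --pt "0 0 0" --yaw '[0,0,0,0.075,0.075]'

```text
time_s: 15.18
position: [0.5824, -0.1686, 0.15]
tool_rot: [[-0.997, 0.078, -0.002], [0.078, 0.997, 0.001], [0.002, 0.001, -1.0]]
ft_force: [-0.2, 0.9, -1.8]
grip_width: 0.049
gripper_force: 41.6
```

Call:
jog_arm --hand '[0.045,0.045,0.045,0.045,0.045]' --pt "0.015 -0.035 0" --pt "0.015 -0.035 0" --pt "0.005 -0.01 0" --pt "0 0 -0.02" --pt "0 0 0" --yaw '[0,0,0,0,0]'

```text
time_s: 15.8
position: [0.6164, -0.2445, 0.1298]
tool_rot: [[-0.997, 0.076, -0.004], [0.076, 0.997, 0.003], [0.005, 0.003, -1.0]]
ft_force: [-0.2, -0.6, -0.3]
grip_width: 0.0489
gripper_force: 41.6
```

Run:
```python
from h import *
for i in range(3):env.get_image("top")
o=env.observe();im=env.get_image("wrist")[:,:,::-1].copy();cv2.imwrite("pics/w6.png",im)
print(o["position"],o["ft_force"],o["grip_width"],proj("wrist",[.622,-.269,.007]))
```

```text
[ 0.61752048 -0.2451599   0.13264859] [-1.01644738 -0.02047752 -0.27112966] 0.04837707891553858 (np.float64(234.5114762139501), np.float64(197.23542167628054))
```

View pics/w6.png

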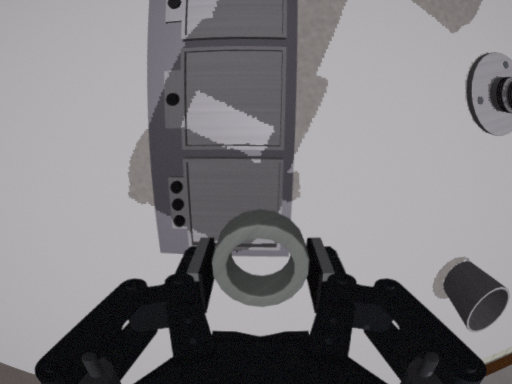

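The three-stud tray is centred at about (235,202), matching the prediction (234.5,197) to within 3 mm. The cup is clear at (475,293).

Call:
jog_arm --hand '[0.045,0.045,0.045,0.045,0.045]' --pt "0.007 -0.024 0" --pt "0 0 -0.04" --pt "0 0 -0.04" --pt "0 0 -0.013" --pt "0 0 0" --yaw '[0,0,0,0,0]'

```text
time_s: 16.62
position: [0.6247, -0.2696, 0.0396]
tool_rot: [[-0.997, 0.076, 0.0], [0.076, 0.997, -0.0], [-0.0, -0.0, -1.0]]
ft_force: [-0.1, -0.4, -0.8]
grip_width: 0.0491
gripper_force: 41.6
```

Call:
jog_arm --hand '[0.045,0.045,0.045,0.045,0.045]' --pt "0 0 -0.004" --pt "0 0 -0.003" --pt "0 0 -0.001" --pt "0 0 0" --pt "0 0 0" --yaw '[0,0,0,0,0]'

```text
time_s: 17.25
position: [0.6245, -0.2697, 0.0314]
tool_rot: [[-0.997, 0.077, 0.0], [0.077, 0.997, -0.0], [-0.0, -0.0, -1.0]]
ft_force: [0.3, -0.7, -0.9]
grip_width: 0.0488
gripper_force: 41.6
```

Call:
jog_arm --hand '[0.045,0.045,0.045,0.045,0.045]' --pt "0 0 -0.001" --pt "0 0 -0.001" --pt "0 0 -0.0005" --pt "0 0 0" --pt "0 0 0" --yaw '[0,0,0,0,0]'

```text
time_s: 17.88
position: [0.6247, -0.2696, 0.0297]
tool_rot: [[-0.997, 0.077, 0.001], [0.077, 0.997, -0.001], [-0.001, -0.001, -1.0]]
ft_force: [-0.8, 1.6, 5.0]
grip_width: 0.0489
gripper_force: 42.1
```

Touching the floor at 5 N. I open the fingers and retreat.

Call:
jog_arm --hand '[0.052,0.058,0.062,0.062,0.062]' --pt "0 0 0" --pt "0 0 0" --pt "0 0 0.003" --pt "0 0 0.01" --pt "0 0 0.03" --yaw '[0,0,0,0,0]'

```text
time_s: 18.5
position: [0.6239, -0.2693, 0.0714]
tool_rot: [[-0.997, 0.077, -0.002], [0.077, 0.997, 0.001], [0.002, 0.001, -1.0]]
ft_force: [0.8, 0.5, 0.4]
grip_width: 0.0618
gripper_force: 0.0
```

Call:
jog_arm --hand '[0.07,0.07,0.07,0.07,0.07]' --pt "0 0 0.04" --pt "0 0 0.05" --pt "-0.02 0.05 0.03" --pt "-0.02 0.05 0" --pt "0 0 0" --yaw '[0,0,0,0,0]'

```text
time_s: 19.12
position: [0.5834, -0.1665, 0.1934]
tool_rot: [[-0.997, 0.074, 0.001], [0.074, 0.997, -0.0], [-0.001, 0.0, -1.0]]
ft_force: [0.0, -0.5, 0.1]
grip_width: 0.07
gripper_force: 0.0
```

Run:
```python
from h import *
for i in range(2):env.get_image("wrist")
o=env.observe();im=env.get_image("wrist")[:,:,::-1].copy();t=env.get_image("top")[:,:,::-1]
print(o["position"],o["ft_force"])
a=cv2.resize(t[100:292,90:440],(790,433),interpolation=2);cv2.imwrite("pics/t7.png",a)
b=cv2.resize(im,(400,300));cv2.imwrite("pics/w7.png",np.hstack([cv2.resize(t[100:292,90:440],(400,219)),np.zeros((219,1,3),np.uint8),b[:219]]))
```

```text
[ 0.58462444 -0.16959398  0.19257086] [ 0.63936152 -1.21918404 -0.15503346]
```

View pics/t7.png

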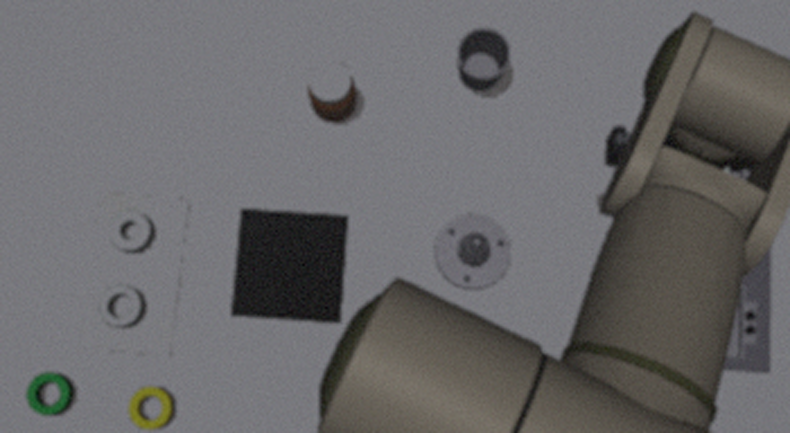

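The mat is empty, and the spares, jar and cup are where they were. That was my eleventh view by my count, one over the limit of 10, so the last check is numeric only.

Run:
```python
from h import *
g=cv2.cvtColor(env.get_image("wrist"),cv2.COLOR_RGB2GRAY)
u,v=proj("wrist",[.6245,-.2695,.029]);print(u,v)
x,y=int(u),int(v);w=g[y-40:y+41,x-40:x+41]
c=cv2.HoughCircles(cv2.GaussianBlur(w,(0,0),1),cv2.HOUGH_GRADIENT,1,10,param1=60,param2=12,minRadius=15,maxRadius=40)
for a in (c[0][:4] if c is not None else []): print(a,plane("wrist",a[0]+x-40,a[1]+y-40,.029))
print(w[::8,::6])
```

```text
173.03131295991537 221.7534875204392
[42.5 37.5 23.2] [ 0.62083753 -0.26592611  0.029     ]
[19.5 41.5 32.7] [ 0.6240569 -0.2940592  0.029    ]
[31.5 31.5 33.8] [ 0.61306809 -0.27728459  0.029     ]
[52.5 30.5 29.3] [ 0.61346632 -0.25318269  0.029     ]
[[ 99  80  52  51  54  49  48  49  52  51  47  52  53  52]
 [ 99 127 136  84  83  82  83  82  82  83  82  81  80  74]
 [126 129 132 131 131 129  61  59  58  81  82  82  82  77]
 [ 26  74 115 133  99 161 159 150  99  55  52  84  82  79]
 [ 94  68  62 130 160  75 131 132 130 164  61 132 133  91]
 [125 119  60 132 150  59 132 131 130 133 158 129 131 135]
 [ 93  27 109 134 157  60  55  64  70 119 149 134 135 134]
 [ 93  98 126 133 135 151 163 148 157 156 133 133 136 130]
 [ 94  94 100 100 115 130 128 126  54  14  96 130 131 132]
 [108  99  95  95  94  84   6  53  48   0  29 106 109 117]
 [165 166 165 168 165   9  50  53   9   4   4 166 166 167]]
```

```bash
python3 -c "
from rig import env
print(env.close_job())"
```

```text
the job is handed in; nothing more can be done
None
```

Job handed in, verdict not shown: the mat collar stopped on the three-line step (34 mm bore), was pressed at about 7.5 N, and lies in the three-stud tray (a final numeric check put it within about 5 mm of where I set it down); the spares, jar and cup looked unmoved, but I viewed 11 pictures against the limit of 10.

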